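Hold the two release keys until the carrier has run out

TASK

At the carrier release station, press the two black square keys down together with your two fingertips, and keep both held fully down until the sliding carrier with the brush head in it has run by itself all the way out to the rubber end stop; then let both keys come up and move clear. Do not touch, push or lift the carrier or the brush head, do not press one key without the other, and leave the round start button and everything else on the table as they are.

Things in the scene. Friction and masses are not known exactly. Their poses are not given: they have to be found in the camera images.
- station: Fixed release station: dark steel plate 300 (x) x 160 (y) x 20 mm. Origin: centre of its underside, on the table. x runs from the keys at the near end to the rubber end stop (x = 124 to 140 mm, top 50 mm above the table). Grey key housing 50 x 120 mm, top 45 mm above the table, centred at x = -120 mm. Aluminium guide rails, top 48 mm, at y = +-63 mm.
- key_l_top (a point): Centre of the top face of the left key (station y = +32 mm), a level flat square black cap 28 x 28 mm, 60 mm above the table when up; it moves down with the key. The two key centres lie 64 mm apart along the station's y axis, with 36 mm clear between the caps. This frame's axes are the station's.
- key_r_top (a point): Centre of the top face of the right key (station y = -32 mm), the same as the left one.
- key_l (a joint): How far the left key is pressed, in m: 0 up, 0.009 fully down on its stop. Springs back: 1.8 N starts it, 5.3 N holds it fully down. Each key carries a steel stop pin, 45 mm beyond its centre towards the end stop, that sinks with it; the two pins hold back the carrier's tail crossbar, which is freed only while both keys are down more than 6 to 7 mm.
- key_r (a joint): How far the right key is pressed; as the left.
- carrier (a joint): How far the carrier has run along station +x, in m: 0 held by the pins, 0.070 out at the end stop. Its own spring pushes it with 3 N against a damper: once freed it takes 4 to 5 s for the whole run.
- carrier_center (a point): Centre of the inner floor of the carrier's aluminium tray, 39 mm above the table; the tray is 100 x 104 mm with 5 mm walls, top 54 mm above the table, and moves with the carrier. Axes are the station's. A neck and a 96 mm wide tail crossbar (top 48 mm) reach back from it to just behind the stop pins.
- part_center (a point): Middle of the brush head lying loose in the carrier's tray: a white stick about 75 mm long and 12 mm thick with a round blue-bristled end, along its x. Highest point 55 mm above the table. Only to be carried along by the carrier.
- start_button (a joint): How far the round grey start button on its separate grey box (75 x 75 x 45 mm, beside the station) is pressed, in m: 0 up, 0.006 down. Not to be pressed.
- start_box: The fixed grey box 75 x 75 x 45 mm that carries the round start button (32 mm across, top 63 mm above the table); origin at the centre of its underside. It stands at the left or the right of the station.
- bottle: Clear plastic bottle, 62 mm across and 190 mm tall, standing; origin at the centre of its underside. It stands on the other side of the station from the start box.
- loose_brush: A loose brush head like the one in the carrier, lying on the table to the right of the key housing; origin under its middle, long axis along its x.
- driver: A screwdriver lying on the table to the left of the key housing; origin under its middle.
- mouse: A black computer mouse 105 x 60 x 35 mm; origin at the centre of its underside.
- red_tray: Red plastic tray 236 x 156 x 60 mm with a few brush heads, at one side of the table; origin at the centre of its underside.
- carton: Open cardboard carton 200 x 140 x 60 mm full of brush heads, at the other side of the table; origin at the centre of its underside.

How it is judged:
By the outcome, as a careful person would: the job done as asked, in the order asked, and still so for the second after the job is handed in, with the robot touching nothing.
It also fails if it takes over 38 s, if anything falls off the work surface, if the arm or the gripper's body presses on something with over 40 N, if the wrist force passes 120 N, or if a joint passes its speed limit or range.

ROBOT

A 6-joint arm with a two-finger parallel gripper is mounted at the origin on the work surface. World frame = base frame: x ahead of the robot, y to its left, z up, the work surface at z = 0. Lengths are in m, angles in rad, forces in N, time in s.
With the tool pointing down it reaches from about 0.325 to 1 m from the base axis. Payload 5.1 kg.
Tool frame: the origin (TCP) lies at the very end of the fingers, on their centre line; the grasp point (between the pads) lies 19 mm behind it (arm.hold_point_z is the distance from the TCP to the grasp point, in m); z points along the fingers, y is the line along which they close (so a half turn about z gives the same grasp; the last joint's range is limited). The gripper opens to 85 mm and grips with 20 to 120 N. Pads are 22 mm wide; open, the fingers measure 114 mm over their backs; the gripper's body (76 mm by 85 mm) begins 54 mm behind the grasp point. The pads swing forward as they close: fully open they stand 13 mm farther back than shut.
Start: joints at [-1.279, 0.124, 1.65, -0, 1.367, -0.083], TCP at [0.238, -0.605, 0.231] pointing down, gripper open.
Joint ranges: [-2.61, 2.61], [-1.02, 2.33], [0.03, 2.71], [-1.35, 4.49], [0.32, 2.68], [-2.91, 2.91]. Speed limits (rad/s): [2.57, 2.57, 3.14, 3.14, 3.14, 3.14].

INTERFACE

Orientations are given as a unit quaternion [w, x, y, z].
In Python, from plant import monitor, eyes, ticket, arm gives the robot as it stands. The module is installed in compiled form; this text tells all that it offers.
- The arm moves only by the tool step_arm, never from a script. Its argument "plan" is a list that holds one entry, the list of rows, each a list of 7 numbers: the shift along the tool's x, y, z in mm, then the turn, a rotation vector about the tool's x, y, z in degrees, then the opening, from 0 (shut) to 1 (fully open). A call has 1 to 12 rows; each row shifts and turns the commanded pose from where the row before left it, along the tool's axes as they then stand; what a row does not reach is not made up. A row lasts 1/12 s, in which the tool goes at most 41.7 mm and 7.16 degrees, less where a joint would pass 70% of its speed; a pose out of reach is approached as far as the arm can. A call is refused whole if a number of a shift passes 41.7 or a number of a turn 7.16, either way. A call with a gripper value outside its range is refused whole. The fingers move at their own pace and stop on an object; "grip_force" is the grip in N (left out, the last holds). Time passes only in rows, so rows that do not move let the fingers close. It gives the time, the measured TCP pose, the force, the opening and the grip force at its end, in the units of the state.
- monitor.read_state(): the state, without advancing time (a new reading comes with each control period).
- eyes.read_camera(name): name is "scene" or "top"; returns the picture (384x512x3 uint8, red, green, blue); there is no depth.
- eyes.camera_params(name): a dict with "fx", "fy", "cx", "cy" (pixels), "k1" (the pictures are not rectified: a ray, as slopes to the right and down, at radius r is drawn at 1 + k1 r^2 times it, then the intrinsics apply), "origin" and "orientation" of the camera in the world. Camera axes: x right, y down, z forward; pixel columns grow to the right and rows downward; lengths in m; the calibration is good to about 2 mm. A picture is of the moment at which its call begins. camera_params takes no time and is no camera call.
- ticket.close_job(): hands the job in; it is judged then, once.
The state is a dict: "clock": time; "qpos": joint angles; "qd": joint speeds; "joint_efforts": joint torques, N m; "eef_pos": TCP position; "tool_rot": TCP orientation; "ft_force": force on the tool from outside, world axes, zero at the start; "moment": the same for the moment, N m; "opening": finger opening in m; "gripper_force": force on a finger pad.
Only numpy, scipy, OpenCV 4.12 (cv2) and the standard library are available. Lean on these libraries where they do the work, as an engineer would, in place of code of your own. Each camera call takes 0.05 s, during which the arm holds its last target. There are 200 camera calls.

## Working session

There is one attempt and no reset: what is moved stays moved. The work goes in short steps, Python scripts to look and compute and a tool call to move; the robot and the scene stay as the last step left them, time stands still between calls to the robot, and variables do not carry over. Pictures are saved under pics/ and viewed, at most 10 in all, crops included, and the job is handed in when it is done.

Besides the shell and the picture viewer there is one more tool, called after "Request:" as a command line: name --argument value ..., lists and objects as JSON in quotes. step_arm: Moves the arm, as the interface text tells. Its arguments: {"type":"object","properties":{"plan":{"type":"array","items":{"type":"array","items":{"type":"array","items":{"type":"number"}}}},"grip_force":{"type":"number"}},"required":["plan"]}

```bash
mkdir -p pics
cat > h.py <<'E'
import numpy as np, cv2
from scipy.spatial.transform import Rotation as R
from plant import monitor, eyes, ticket, arm
def rot(q): return R.from_quat([q[1],q[2],q[3],q[0]])
def cast(p,uv,z):
    uv=np.array(uv,float).reshape(-1,2)
    d=np.c_[(uv[:,0]-p['cx'])/p['fx'],(uv[:,1]-p['cy'])/p['fy']]
    u=d.copy()
    for _ in range(20): u=d/(1+p['k1']*(u**2).sum(1,keepdims=True))
    w=rot(p['orientation']).apply(np.c_[u,np.ones(len(u))]); o=np.array(p['origin'])
    return o+w*((z-o[2])/w[:,2:])
def snap(n,f):
    im=eyes.read_camera(n); cv2.imwrite('pics/'+f,cv2.cvtColor(im,cv2.COLOR_RGB2BGR)); return im
E
python3 - <<'E'
from h import *
for n in('top','scene'):
    snap(n,n+'1.png'); print(eyes.camera_params(n))
print(monitor.read_state(),arm.hold_point_z)
E
```

```text
{'fx': 492.9824882105032, 'fy': 492.9824882105032, 'cx': 251.21784311116735, 'cy': 178.15029304763507, 'k1': 0.04330548007224402, 'origin': array([0.2987828 , 0.00506129, 1.63323188]), 'orientation': array([ 0.04441123, -0.70014623,  0.71072813, -0.05184997])}
{'fx': 350.6841021464777, 'fy': 350.6841021464777, 'cx': 257.4940808734602, 'cy': 189.6747122080991, 'k1': -0.06740714884956826, 'origin': array([ 1.61218693, -0.3032094 ,  0.86850457]), 'orientation': array([-0.37563329,  0.704155  ,  0.53513823, -0.27693399])}
{'clock': 0.1, 'qpos': array([-1.27860338e+00,  1.24442319e-01,  1.65152147e+00, -1.11185542e-05,
        1.36748383e+00, -8.25857295e-02]), 'qd': array([-2.87087950e-03, -1.80880210e-03, -4.65116255e-03,  7.14128301e-05,
       -3.49413334e-04,  7.64349461e-04]), 'joint_efforts': array([ 5.88532384e-04, -4.24930894e+01, -3.66654825e+01, -1.01117672e-05,
        3.93042021e-03, -2.84358435e-06]), 'eef_pos': array([ 0.23776597, -0.60437209,  0.2301838 ]), 'tool_rot': array([-9.21823962e-04,  9.82493303e-01,  1.86295599e-01, -1.02439517e-04]), 'ft_force': array([ 0.05859027, -0.59388291,  0.12586349]), 'moment': array([ 0.00168593, -0.00826338,  0.03693016]), 'gripper_force': 0.0, 'opening': 0.0856987696164158} 0.0187
```

View pics/top1.png

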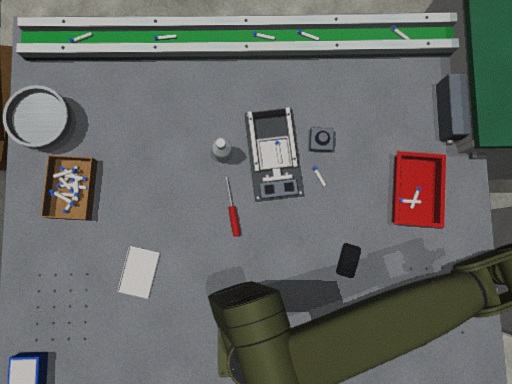

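View pics/scene1.png

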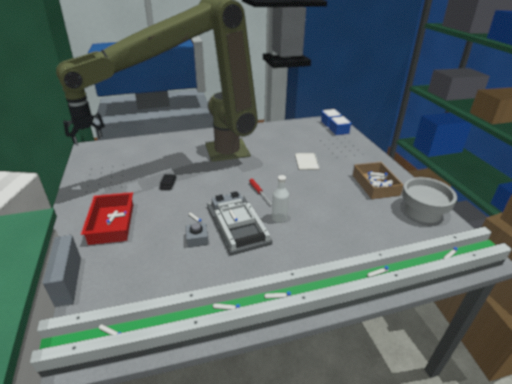

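The top view shows the station around (275,155), with the keys near (269,190) and (289,187). The bottle is at (222,150), the start box at (321,138), the driver at (234,210) and the loose brush at (319,176). Next I'll measure the keys and rails.

Run:
```python
from h import *
im=cv2.imread('pics/top1.png'); p=eyes.camera_params('top')
x0,y0=240,100
c=im[y0:206,x0:310]; cv2.imwrite('pics/c1.png',cv2.resize(c,None,fx=7,fy=5.6,interpolation=cv2.INTER_CUBIC) if 0 else cv2.resize(c,None,fx=5.5,fy=5.5,interpolation=cv2.INTER_CUBIC))
g=cv2.cvtColor(im,cv2.COLOR_BGR2GRAY)
print(g[182:196,258:300])
k=cv2.resize(g[178:200,256:302],None,fx=8,fy=8,interpolation=cv2.INTER_CUBIC)
for t in(35,45,55):
    n,l,s,ce=cv2.connectedComponentsWithStats((k<t).astype(np.uint8))
    for i in range(1,n):
        if s[i,4]>1000:
            uv=(ce[i]+.5)/8-.5+[256,178]; print(t,s[i],uv,cast(p,uv,.06))
```

```text
[[ 75  78  72  74  77  83  81  76  91 109 110  98  95 106 111 114 108 116
  112 117 111 110 118 114 119 112  94  99  98  94  78  81  64  57  58 100
  121 114  79  57  76  73]
 [ 74  82  88  98  97 110 121 110 111 124 118 115 115 110 110 116 119 114
  118 111 116 117 115 115 116 101  56  35  37  42  38  31  34  30  43  81
  122 116  98  60  73  79]
 [ 72  75 112 120 117 119 109 100 104  98  99  94  85  82  80 100 111 113
  113 107 117 114 110 112 112 102  55  34  36  35  38  30  36  28  38  79
  126 122 110  55  80  75]
 [ 70  71 101 111 120 113  91  59  58  45  43  44  37  27  38  66 101 120
  117 108 111 112 110 117 116 101  58  34  37  42  36  33  35  33  42  74
  108 123 104  57  78  77]
 [ 79  73  96 117 113 107  70  40  34  39  33  30  35  38  38  58  82 109
  116 114 112 115 114 114 114 107  58  34  34  33  36  38  40  31  38  53
   93 122 106  51  62  75]
 [ 75  73  85 116 119 113  75  35  27  33  35  34  43  31  41  47  91 117
  115 118 114 114 117 113 117 113  72  34  33  39  35  41  37  43  38  50
   90 125 112  55  54  76]
 [ 78  71  84 114 118 112  83  41  31  35  35  41 
[... 1236 characters left out ...]
 117 118 118
  110 109 103  99  95  90  90  86  78  62  57  51  49  52  58  57  58  52
   48  50  47  49  61  60]]
35 [ 232   44   66   58 1240] [287.53165323 187.72721774] [[ 0.48159175 -0.129449    0.06      ]]
45 [ 229   38   72   67 3900] [288.57166667 186.49798077] [[ 0.48552115 -0.13289608  0.06      ]]
45 [  73   57   70   68 3979] [268.8985769 188.9236146] [[ 0.47858859 -0.0694726   0.06      ]]
55 [ 228   36   74   70 4439] [288.60997691 186.50629365] [[ 0.48549247 -0.13301858  0.06      ]]
55 [  71   55   74   72 4534] [268.93292347 188.92550728] [[ 0.47858088 -0.06958283  0.06      ]]
55 [ 169  139  112   26 1195] [282.60779289 196.38823222] [[ 0.45387373 -0.11293649  0.06      ]]
```

View pics/c1.png

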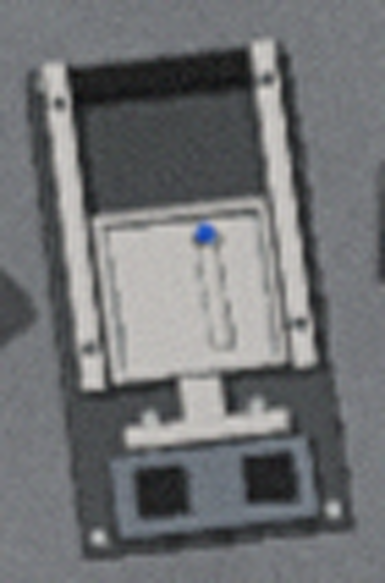

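The crop shows both black keys clearly in the housing, the carrier is held and the blue bristles are at about (277,142). The keys come out at L (0.4785,-0.0696) and R (0.4855,-0.133), 64 mm apart, so the station is turned about 6.3°. First I'll turn the tool and set the opening.

Request:
step_arm --plan '[[[0,0,0,0,0,5.1,0.6],[0,0,0,0,0,5.1,0.6],[0,0,0,0,0,5,0.6],[20,-32,0,0,0,0,0.6],[20,-32,0,0,0,0,0.6],[20,-32,0,0,0,0,0.6],[20,-32,0,0,0,0,0.6],[20,-32,0,0,0,0,0.6],[20,-32,0,0,0,0,0.6],[20,-32,0,0,0,0,0.6],[20,-32,0,0,0,0,0.6],[20,-32,0,0,0,0,0.6]]]'

```text
clock: 1.1
eef_pos: [0.3855, -0.297, 0.2308]
tool_rot: [-0.0, 0.999, 0.054, -0.0]
ft_force: [0.1, 0.0, -0.5]
opening: 0.0511
gripper_force: 0.0
```

```bash
cat >> h.py <<'E'
L=np.array([.4785,-.0696,.06]); K=np.array([.4855,-.1330,.06])
def togo(z=.06):
    s=monitor.read_state(); T=rot(s['tool_rot']); t=(L+K)/2; t[2]=z
    y=T.apply([0,1,0]); d=L-K; d/=np.linalg.norm(d)
    yy=y if y@d>0 else -y
    print('t',s['clock'],'shift mm',np.round(T.inv().apply(t-s['eef_pos'])*1000,1),'turn about tool z',np.round(-np.degrees(np.arctan2(yy[0]*d[1]-yy[1]*d[0],yy@d)),2),'y tilt',y[2],'F',s['ft_force'].round(2),'M',s['moment'].round(2),'open',s['opening'],'tcp',s['eef_pos'].round(4))
E
python3 -c "from h import *;togo()"
```

```text
t 1.1 shift mm [ 117.3 -184.   170.9] turn about tool z -0.05 y tilt -0.000496542676457321 F [ 0.1   0.04 -0.54] M [ 0.01 -0.02 -0.04] open 0.05113625020384625 tcp [ 0.3855 -0.297   0.2308]
```

Request:
step_arm --plan '[[[19.5,-30.5,0,0,0,0,0.6],[19.5,-30.5,0,0,0,0,0.6],[19.5,-30.5,0,0,0,0,0.6],[19.5,-30.5,0,0,0,0,0.6],[19.5,-30.5,0,0,0,0,0.6],[19.5,-31.5,0,0,0,0,0.6],[0,0,35,0,0,0,0.6],[0,0,35,0,0,0,0.6],[0,0,30,0,0,0,0.6],[0,0,10,0,0,0,0.6],[0,0,0,0,0,0,0.6],[0,0,0,0,0,0,0.6]]]'

```text
clock: 2.1
eef_pos: [0.4817, -0.1034, 0.1217]
tool_rot: [-0.0, 0.999, 0.055, -0.0]
ft_force: [0.1, 0.1, 0.0]
opening: 0.051
gripper_force: 0.0
```

Run:
```python
from h import *
togo()
a=snap('scene','s2.png')
b=snap('top','t2.png')
A=cv2.resize(a[150:270,170:310],None,fx=4,fy=4,interpolation=cv2.INTER_CUBIC)
B=cv2.resize(b[100:220,230:340],None,fx=4,fy=4,interpolation=cv2.INTER_CUBIC)
cv2.imwrite('pics/s2c.png',A[:,:,::-1])
cv2.imwrite('pics/t2c.png',B[:,:,::-1])
```

```text
t 2.1 shift mm [ 0.6 -2.1 61.7] turn about tool z -0.04 y tilt -0.00014578376432735325 F [0.09 0.14 0.02] M [-0.  0. -0.] open 0.050964764663676894 tcp [ 0.4817 -0.1034  0.1217]
```

View pics/s2c.png

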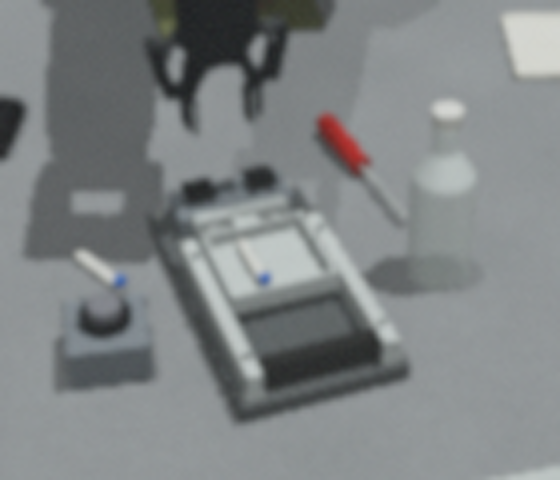

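In the scene crop the fingertips (190,128) and (252,118) sit above the keys (197,190) and (260,178), with matching spacing. I'll shift by -2 mm in y and descend to near contact.

Request:
step_arm --plan '[[[0.5,-2,20,0,0,0,0.6],[0,0,20,0,0,0,0.6],[0,0,10,0,0,0,0.6],[0,0,5,0,0,0,0.6],[0,0,0,0,0,0,0.6],[0,0,0,0,0,0,0.6]]]'

```text
clock: 2.7
eef_pos: [0.4826, -0.1016, 0.0675]
tool_rot: [0.0, 0.999, 0.055, 0.001]
ft_force: [-0.5, 0.2, 0.1]
opening: 0.0512
gripper_force: 0.0
```

Run:
```python
from h import *
togo()
a=snap('scene','s3.png')
cv2.imwrite('pics/s3c.png',cv2.resize(a[170:230,195:265],None,fx=8,fy=8,interpolation=cv2.INTER_CUBIC)[:,:,::-1])
```

```text
t 2.7 shift mm [-0.6 -0.3  7.5] turn about tool z -0.04 y tilt 0.0006823713015795341 F [-0.49  0.24  0.11] M [-0.01 -0.01 -0.05] open 0.051226619081945333 tcp [ 0.4826 -0.1016  0.0675]
```

View pics/s3c.png

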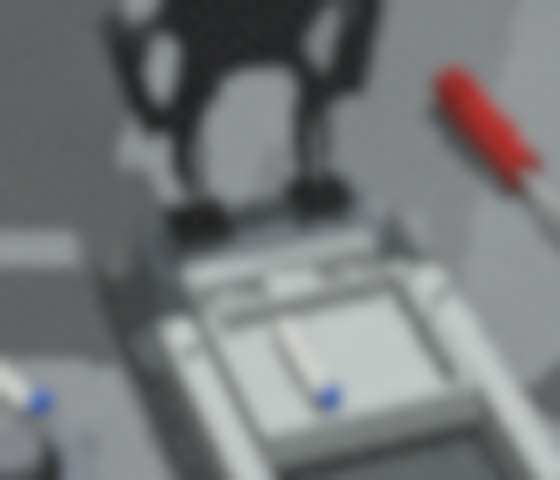

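The tips are just above both caps, at about (202,222) and (320,195) in the crop. I'll press in one smooth motion.

Request:
step_arm --plan '[[[0,0,5,0,0,0,0.6],[0,0,4,0,0,0,0.6],[0,0,3,0,0,0,0.6],[0,0,0,0,0,0,0.6]]]'

```text
clock: 3.08
eef_pos: [0.4824, -0.1014, 0.0546]
tool_rot: [0.0, 0.999, 0.055, 0.001]
ft_force: [0.1, 0.4, 2.8]
opening: 0.0513
gripper_force: 1.4
```

```bash
python3 -c "from h import *;togo()"
```

```text
t 3.0833 shift mm [-0.4 -0.1 -5.4] turn about tool z -0.03 y tilt 0.0004622014072790246 F [0.09 0.4  2.83] M [-0.01 -0.09  0.01] open 0.05127992104503401 tcp [ 0.4824 -0.1014  0.0546]
```

Request:
step_arm --plan '[[[0,0,5,0,0,0,0.6],[0,0,4,0,0,0,0.6],[0,0,0,0,0,0,0.6]]]'

```text
clock: 3.33
eef_pos: [0.4826, -0.1015, 0.0477]
tool_rot: [0.0, 0.998, 0.055, -0.0]
ft_force: [-6.4, 1.4, 15.6]
opening: 0.0513
gripper_force: 7.9
```

```bash
python3 -c "from h import *;togo()"
```

```text
t 3.3333 shift mm [ -0.6  -0.3 -12.3] turn about tool z -0.02 y tilt 0.00012692846171371135 F [-6.41  1.45 15.65] M [0.26 1.07 0.  ] open 0.051308896468220504 tcp [ 0.4826 -0.1015  0.0477]
```

Request:
step_arm --plan '[[[0,0,1.5,0,0,0,0.6],[0,0,0,0,0,0,0.6],[0,0,0,0,0,0,0.6],[0,0,0,0,0,0,0.6],[0,0,0,0,0,0,0.6],[0,0,0,0,0,0,0.6]]]'

```text
clock: 3.83
eef_pos: [0.4827, -0.1015, 0.0475]
tool_rot: [0.0, 0.998, 0.055, -0.0]
ft_force: [-9.4, 2.0, 23.8]
opening: 0.0515
gripper_force: 12.0
```

Run:
```python
from h import *
togo()
a=snap('scene','s4.png')
cv2.imwrite('pics/s4c.png',cv2.resize(a[170:230,195:265],None,fx=8,fy=8,interpolation=cv2.INTER_CUBIC)[:,:,::-1])
```

```text
t 3.8333 shift mm [ -0.7  -0.3 -12.5] turn about tool z -0.01 y tilt 0.00020724300665227985 F [-9.36  1.97 23.78] M [0.47 1.77 0.  ] open 0.051532147100379455 tcp [ 0.4827 -0.1015  0.0475]
```

View pics/s4c.png

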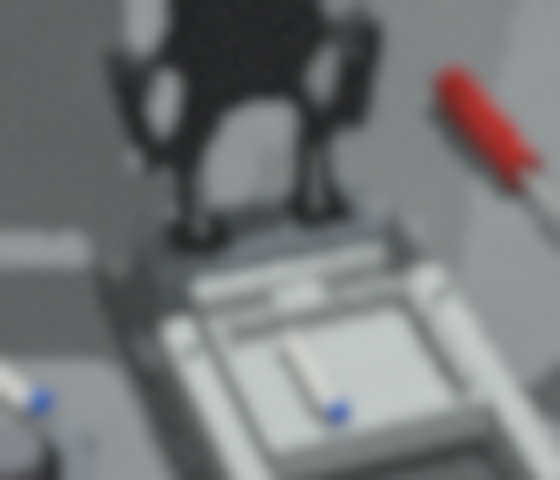

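Both keys are on their stops, and the carrier is running: the blue end moved from (328,397) to (338,410). I'll keep holding.

Request:
step_arm --plan '[[[0,0,0,0,0,0,0.6],[0,0,0,0,0,0,0.6],[0,0,0,0,0,0,0.6],[0,0,0,0,0,0,0.6],[0,0,0,0,0,0,0.6],[0,0,0,0,0,0,0.6],[0,0,0,0,0,0,0.6],[0,0,0,0,0,0,0.6],[0,0,0,0,0,0,0.6],[0,0,0,0,0,0,0.6],[0,0,0,0,0,0,0.6],[0,0,0,0,0,0,0.6]]]'

```text
clock: 4.88
eef_pos: [0.4827, -0.1015, 0.0476]
tool_rot: [0.0, 0.998, 0.055, -0.0]
ft_force: [-9.7, 2.7, 23.5]
opening: 0.0513
gripper_force: 11.9
```

Request:
step_arm --plan '[[[0,0,0,0,0,0,0.6],[0,0,0,0,0,0,0.6],[0,0,0,0,0,0,0.6],[0,0,0,0,0,0,0.6],[0,0,0,0,0,0,0.6],[0,0,0,0,0,0,0.6],[0,0,0,0,0,0,0.6],[0,0,0,0,0,0,0.6],[0,0,0,0,0,0,0.6],[0,0,0,0,0,0,0.6],[0,0,0,0,0,0,0.6],[0,0,0,0,0,0,0.6]]]'

```text
clock: 5.88
eef_pos: [0.4828, -0.1015, 0.0476]
tool_rot: [0.0, 0.998, 0.055, -0.0]
ft_force: [-11.0, 3.7, 24.1]
opening: 0.0514
gripper_force: 11.9
```

Request:
step_arm --plan '[[[0,0,0,0,0,0,0.6],[0,0,0,0,0,0,0.6],[0,0,0,0,0,0,0.6],[0,0,0,0,0,0,0.6],[0,0,0,0,0,0,0.6],[0,0,0,0,0,0,0.6],[0,0,0,0,0,0,0.6],[0,0,0,0,0,0,0.6],[0,0,0,0,0,0,0.6],[0,0,0,0,0,0,0.6],[0,0,0,0,0,0,0.6],[0,0,0,0,0,0,0.6]]]'

```text
clock: 6.88
eef_pos: [0.4828, -0.1015, 0.0476]
tool_rot: [0.0, 0.998, 0.055, -0.0]
ft_force: [-10.0, 1.2, 24.2]
opening: 0.0511
gripper_force: 11.9
```

Request:
step_arm --plan '[[[0,0,0,0,0,0,0.6],[0,0,0,0,0,0,0.6],[0,0,0,0,0,0,0.6],[0,0,0,0,0,0,0.6],[0,0,0,0,0,0,0.6],[0,0,0,0,0,0,0.6],[0,0,0,0,0,0,0.6],[0,0,0,0,0,0,0.6],[0,0,0,0,0,0,0.6],[0,0,0,0,0,0,0.6],[0,0,0,0,0,0,0.6],[0,0,0,0,0,0,0.6]]]'

```text
clock: 7.88
eef_pos: [0.4827, -0.1015, 0.0476]
tool_rot: [0.0, 0.998, 0.055, -0.0]
ft_force: [-9.7, 3.0, 22.6]
opening: 0.0516
gripper_force: 11.9
```

Request:
step_arm --plan '[[[0,0,0,0,0,0,0.6],[0,0,0,0,0,0,0.6],[0,0,0,0,0,0,0.6],[0,0,0,0,0,0,0.6],[0,0,0,0,0,0,0.6],[0,0,0,0,0,0,0.6],[0,0,0,0,0,0,0.6],[0,0,0,0,0,0,0.6],[0,0,0,0,0,0,0.6],[0,0,0,0,0,0,0.6],[0,0,0,0,0,0,0.6],[0,0,0,0,0,0,0.6]]]'

```text
clock: 8.88
eef_pos: [0.4828, -0.1015, 0.0476]
tool_rot: [0.0, 0.998, 0.055, -0.0]
ft_force: [-10.6, 3.1, 24.6]
opening: 0.0516
gripper_force: 11.9
```

```bash
cat >> h.py <<'E'
def blue(a):
    h=cv2.cvtColor(a,cv2.COLOR_RGB2HSV); m=cv2.inRange(h,(105,130,80),(130,255,255))
    n,l,s,c=cv2.connectedComponentsWithStats(m); p=eyes.camera_params('scene')
    return [cast(p,c[i],.05)[0].round(4) for i in range(1,n) if 205<c[i,0]<300 and 190<c[i,1]<260]
E
python3 - <<'E'
from h import *
togo()
for f in('scene1','s3','s4'): print(f,blue(cv2.imread(f'pics/{f}.png')[:,:,::-1]))
a=snap('scene','s5.png'); print(blue(a))
cv2.imwrite('pics/s5c.png',cv2.resize(a[170:250,195:285],None,fx=7,fy=7,interpolation=cv2.INTER_CUBIC)[:,:,::-1])
E
```

```text
t 8.8833 shift mm [ -0.7  -0.3 -12.4] turn about tool z -0.0 y tilt 0.00025088305054001415 F [-10.58   3.11  24.59] M [ 0.45  1.8  -0.03] open 0.05155790168959606 tcp [ 0.4828 -0.1015  0.0476]
scene1 []
s3 []
s4 []
[]
```

View pics/s5c.png

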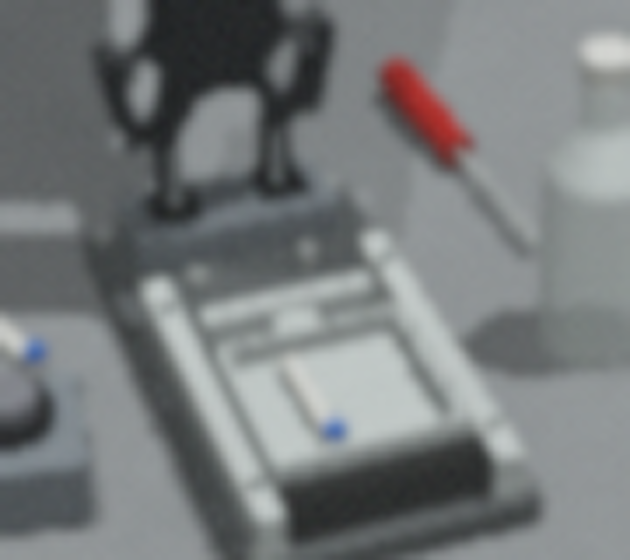

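The tray now reaches the dark end stop, with the blue end at (334,430) in the crop. I'll hold a little longer and confirm it has stopped.

Request:
step_arm --plan '[[[0,0,0,0,0,0,0.6],[0,0,0,0,0,0,0.6],[0,0,0,0,0,0,0.6],[0,0,0,0,0,0,0.6],[0,0,0,0,0,0,0.6],[0,0,0,0,0,0,0.6],[0,0,0,0,0,0,0.6],[0,0,0,0,0,0,0.6],[0,0,0,0,0,0,0.6],[0,0,0,0,0,0,0.6],[0,0,0,0,0,0,0.6],[0,0,0,0,0,0,0.6]]]'

```text
clock: 9.93
eef_pos: [0.4827, -0.1015, 0.0476]
tool_rot: [0.0, 0.998, 0.055, -0.0]
ft_force: [-10.7, 2.0, 23.8]
opening: 0.0515
gripper_force: 11.9
```

Run:
```python
from h import *
p=eyes.camera_params('scene'); ims=[cv2.imread(f'pics/{f}.png') for f in('s3','s4','s5')]
ims.append(snap('scene','s6.png')[:,:,::-1])
for a in ims:
    w=np.clip(a[...,0].astype(float)-a[...,2]-40,0,None); w[:205]=0;w[240:]=0;w[:,:225]=0;w[:,260:]=0
    if w.sum()==0: print('none'); continue
    ys,xs=np.nonzero(w); q=w[ys,xs]; uv=[(xs*q).sum()/q.sum(),(ys*q).sum()/q.sum()]
    print(np.round(uv,2),cast(p,uv,.05)[0].round(4))
print(np.abs(ims[3][170:260,190:290].astype(int)-ims[2][170:260,190:290]).max())
```

```text
[235.72 219.18] [ 0.628 -0.096  0.05 ]
[236.79 221.04] [ 0.6395 -0.0947  0.05  ]
[242.37 230.86] [ 0.6976 -0.088   0.05  ]
[242.35 230.85] [ 0.6975 -0.0881  0.05  ]
7
```

The carrier has moved 70 mm and stopped, so it's at the end stop. I'll release the keys and retreat straight up.

Request:
step_arm --plan '[[[0,0,-5,0,0,0,0.6],[0,0,-8,0,0,0,0.6],[0,0,-15,0,0,0,0.6],[0,0,-30,0,0,0,0.6],[0,0,-35,0,0,0,0.6],[0,0,-35,0,0,0,0.6],[0,0,-30,0,0,0,0.6],[-25,25,0,0,0,0,0.6],[-25,25,0,0,0,0,0.6],[-25,25,0,0,0,0,0.6],[-25,25,0,0,0,0,0.6],[-25,25,0,0,0,0,0.6]]]'

```text
clock: 10.98
eef_pos: [0.3699, -0.2398, 0.2015]
tool_rot: [-0.0, 0.998, 0.055, -0.0]
ft_force: [0.9, 0.1, 0.1]
opening: 0.0516
gripper_force: 0.0
```

Request:
step_arm --plan '[[[0,0,0,0,0,0,0.6],[0,0,0,0,0,0,0.6],[0,0,0,0,0,0,0.6],[0,0,0,0,0,0,0.6]]]'

```text
clock: 11.32
eef_pos: [0.3716, -0.2384, 0.2015]
tool_rot: [-0.0, 0.998, 0.055, -0.0]
ft_force: [-0.1, -0.9, 0.5]
opening: 0.0508
gripper_force: 0.0
```

Run:
```python
from h import *
togo(); a=snap('scene','s7.png')
cv2.imwrite('pics/s7c.png',cv2.resize(a[160:260,170:300],None,fx=5,fy=5,interpolation=cv2.INTER_CUBIC)[:,:,::-1])
```

```text
t 11.3167 shift mm [ 124.9 -123.9  141.6] turn about tool z 0.04 y tilt -0.000674505125444462 F [-0.13 -0.88  0.53] M [-0.04 -0.04 -0.02] open 0.05079025351575956 tcp [ 0.3716 -0.2384  0.2015]
```

View pics/s7c.png

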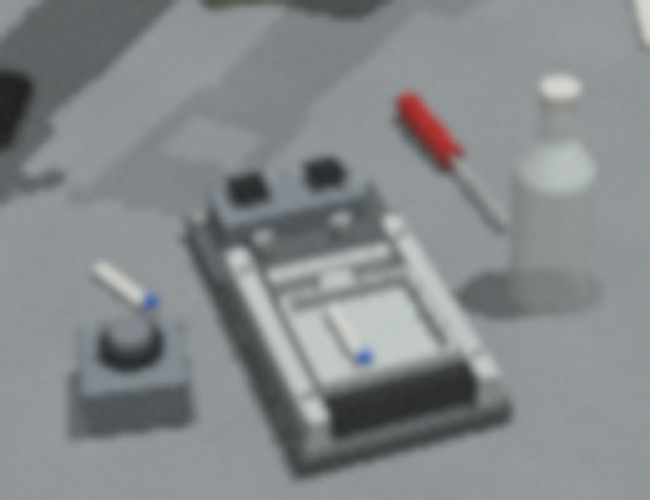

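Both keys are up again at (247,188) and (323,172), the carrier is at the end stop and everything else is undisturbed, so I'm handing it in.

```bash
python3 -c "from h import *;print(ticket.close_job())"
```

```text
the job is handed in; nothing more can be done
None
```

Job handed in at about 11 s: I held both keys fully down together until the carrier had run 70 mm to the end stop, then released them and moved the arm clear; nothing else looked disturbed.

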